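# Hold the soap dish under the basin tap

### The job

Pick up the white soap dish by its handle, lift it clear of its wooden stand, carry it level over the hand basin and turn it about a quarter turn, so that the middle of the dish is right under the tap's spout and its pouring lip points straight away from the tap, ready for rinsing. Finish while still holding the dish there by its handle, level and still, just above the basin's rim and below the spout. Keep the loose ball of soap in the middle of the dish all the way and do not touch it, do not bump the basin or the tap, and leave everything else where it stands.

Things in the scene. Friction and masses are not known exactly. Their poses are not given: they have to be found in the camera images.
- dish: White glazed round soap dish, loose, 0.12 kg, 134 mm across, rim top 29 mm above its underside, level on the stand at the start. Origin: centre of the flat underside. z is up, x points to the pouring lip, the handle points along -y. It starts with the handle roughly towards the robot and the lip roughly to the robot's right.
- dish_grip (a point): Middle of the handle's free part, at (0, -105, 22) mm in the dish's frame. The handle is an upright flat bar along the dish's y, 12 mm thick along x, from y = -61 to -125 mm, z = 8 to 36 mm: grip it from above, fingers closing along the dish's x.
- dish_lip (a point): Tip of the dish's pouring lip (a beak in the rim), at (88, 0, 23.5) mm in the dish's frame.
- dish_middle (a point): Middle of the dish's inner floor, at (0, 0, 7) mm in the dish's frame; the ball belongs here. The inside is a shallow cone rising 12 degrees outwards from a 10 mm wide flat, so the ball rolls off if the dish tilts by about 12 degrees or is jerked (over 2 m/s2).
- soap_center (a point): Centre of the loose ball of soap, 36 mm diameter, about 25 g, dull olive; it starts in the middle of the dish.
- stand: Fixed round wooden block, 88 mm across, 40 mm high, that carries the dish at the start. Origin: centre of its underside on the table.
- basin: Fixed white rectangular hand basin, 260 mm along its x, 300 mm along its y, open on top, rim 80 mm above the table, walls 12 mm. Origin: centre of its underside. Its x points to the tap side, roughly away from the robot. A 52 mm wide deck along the +x side carries the fixed brass tap.
- outlet (a point): Mouth of the tap's spout, facing down, 205 mm above the table, over x = 0, y = 0 of the basin. Spout 17 mm thick, running to +x, top 239 mm above the table, to a 26 mm thick pillar at (105, 0) mm. Two cross handles at (105, +-55) mm, reach 25 mm, top 124 mm above the table. The tap is fixed. Site axes as the basin's.
- jar: Bystander: small white lidded jar, 54 mm across, 55 mm high, beside the stand; origin centre of underside.
- brush: Bystander: wooden nail brush 35 x 85 mm, 28 mm high, behind the stand; origin centre of underside.
- tumbler: Bystander: glass tumbler 68 mm across, 90 mm high, right of the basin; origin centre of underside.
- saucer: Bystander: plain white round plate without handle or lip, 110 mm across, 16 mm high; origin centre of underside.
- flask: Bystander: amber bottle 52 mm across, 140 mm high, at the left; origin centre of underside.
- tin: Bystander: flat metal tin 90 x 60 mm, 30 mm high, at the near right; origin centre of underside.
There are look-alikes about, which are no part of the job. What is meant by the dish is not black, and is the smaller of those in its own colour.

How it is judged:
On the way:
1. the dish is lifted clear of its stand with the soap in its middle (height (world z) of dish above 0.07 m and contact force between dish and stand below 0.1 N and contact force between dish and the fingers above 1 N and horizontal distance between soap_center and dish_middle below 0.025 m), for 0.2 s.
At the end, for the whole second after the job is handed in: Fingers alone hold the dish: middle within 20 mm (horizontally) of the spout mouth, underside 86 to 150 mm above the table, lip away from the tap within 15 degrees, tilt under 7 degrees, dish and soap still, soap within 20 mm of the middle (horizontal distance between dish and outlet below 0.02 m and height (world z) of dish between 0.086 and 0.15 m and angle between the x axis of dish and the x axis of basin, either way round below 0.26 rad and x of dish_lip in the frame of basin below -0.04 m and angle between dish's own z axis and vertical below 0.12 rad and horizontal distance between soap_center and dish_middle below 0.02 m and height (world z) of soap_center above 0.1 m and contact force between dish and the fingers above 1 N and contact force between dish and basin below 0.1 N and linear speed of dish below 0.03 m/s and linear speed of soap below 0.05 m/s); the arm keeps its last pose, push and grip.
It fails at once if the soap rolls more than 30 mm from the dish's middle (horizontal distance between soap_center and dish_middle above 0.03 m).
It fails at once if the gripper touches the soap (contact force between any of the arm, the fingers and soap above 0.3 N).
It fails at once if the dish or the robot bumps the basin or tap (over 2 N) (contact force between any of dish, the arm, the fingers and basin above 2 N).
It fails at once if a bystander is moved more than 30 mm or tipped over (distance of any of jar, brush, tumbler, saucer, flask, tin from where it was at the start of the episode above 0.03 m or angle between any of jar, brush, tumbler, saucer, flask, tin's own z axis and vertical above 0.5 rad).
It also fails if it takes over 48 s, if anything falls off the work surface, if the arm or the gripper's body presses on something with over 40 N, if the wrist force passes 120 N, or if a joint passes its speed limit or range.

### The arm

A 7-joint arm with a two-finger parallel gripper is mounted at the origin on the work surface. World frame = base frame: x ahead of the robot, y to its left, z up, the work surface at z = 0. Lengths are in m, angles in rad, forces in N, time in s.
With the tool pointing down it reaches from about 0.35 to 0.9 m from the base axis. Payload 8.1 kg.
Tool frame: the origin (TCP) lies at the very end of the fingers, on their centre line; the grasp point (between the pads) lies 19 mm behind it; z points along the fingers, y is the direction in which the jaws open and shut (so a half turn about z gives the same grasp; the last joint's range is limited). The gripper opens to 92 mm and grips with 3 to 60 N. Pads are 19 mm wide; open, the fingers measure 130 mm over their backs; the gripper's body (75 mm by 190 mm) begins 47 mm behind the grasp point.
Start: joints at [-1.433, 0.434, 0.025, 1.573, -0.012, 1.134, -0.075], TCP at [0.149, 0.607, 0.227] pointing down, gripper open.
Joint ranges: [-2.62, 2.62], [-0.44, 2.09], [-1.27, 1.32], [0.08, 2.57], [-1.32, 4.46], [0.12, 2], [-2.74, 2.74]. Speed limits (rad/s): [2.22, 2.22, 3.01, 3.01, 3.14, 3.14, 3.14].

### API

Orientations are given as a rotation vector (axis times angle).
In Python, from cell import observe, get_image, sign_off gives the robot as it stands.
- The arm moves only by the tool arm_command, never from a script. Its argument "deltas" is a list of rows, each an object with "xyz": the shift along the tool's x, y, z in cm, a list of three; "turn": the turn about the tool's z in degrees; "jaw": the closure in counts, from 0 (fully open) to 255 (shut). A call has 1 to 5 rows; each row is the pose to reach, as a shift and turn from the pose measured when the call began, along the tool's axes at that moment; what a row does not reach only later rows make up. A row lasts 1/12 s, in which the tool goes at most 41.7 mm and 7.16 degrees, less where a joint would pass 70% of its speed; a pose out of reach is approached as far as the arm can. A call with a gripper value outside its range is refused whole. The fingers move at their own pace and stop on an object; "force" is the grip in N (left out, the last holds). Time passes only in rows, so rows that repeat a pose let the fingers close. It gives the time, the measured TCP pose, the force and the opening at its end, in the units of the state.
- observe(): the state, without advancing time (a new reading comes with each control period).
- get_image(name): name is "scene" or "top"; returns a dict with "frame" (384x512x3 uint8, red, green, blue), "depth" (384x512 float32, m along the optical axis (not along the pixel's ray), 0 where there is no reading), "camera_matrix" (3x3 intrinsics, pixels), "distortion" ([k1, k2, p1, p2, k3] as OpenCV has them; the pictures are not rectified), "cam_to_world" (4x4, takes a point from camera to world coordinates). Camera axes: x right, y up, looking along -z (the intrinsics and any distortion apply to the point x, -y, -z); pixel columns grow to the right and rows downward; lengths in m; the calibration is good to about 2 mm. A picture is of the moment at which its call begins.
- sign_off(): hands the job in, once; it reports no verdict.
The state is a dict: "clock": time; "joints": joint angles; "dq": joint speeds; "joint_efforts": joint torques, N m; "position": TCP position; "ee_rot": TCP orientation; "force": force on the tool from outside, world axes, zero at the start; "ft_torque": the same for the moment, N m; "width": opening from 0.0 (shut) to 1.0 (fully open).
Only numpy, scipy, OpenCV 4.12 (cv2) and the standard library are available. Lean on these libraries where they do the work, as an engineer would, in place of code of your own. Each camera call takes 0.05 s, during which the arm holds its last target.

## Working session

There is one attempt and no reset: what is moved stays moved. The work goes in short steps, Python scripts to look and compute and a tool call to move; the robot and the scene stay as the last step left them, time stands still between calls to the robot, and variables do not carry over. Pictures are saved under pics/ and viewed, and the job is handed in when it is done.

Besides the shell and the picture viewer there is one more tool, called after "Emit:" as a command line: name --argument value ..., lists and objects as JSON in quotes. arm_command: Moves the arm, as the interface text tells. Its arguments: {"type":"object","properties":{"deltas":{"type":"array","items":{"type":"object","properties":{"xyz":{"type":"array","items":{"type":"number"}},"turn":{"type":"number"},"jaw":{"type":"number"}}}},"force":{"type":"number"}},"required":["deltas"]}

```bash
mkdir -p pics
cat > h.py <<'E'
from cell import observe,get_image
import numpy as np,cv2
def grab(n,f):
    d=get_image(n); cv2.imwrite(f,d['frame'][:,:,::-1]); np.savez(f.replace('.png','.npz'),**d); return d
def cloud(d):
    K=np.array(d['camera_matrix'],float);D=np.array(d['distortion'],float);T=np.array(d['cam_to_world'])
    h,w=d['depth'].shape
    u,v=np.meshgrid(np.arange(w),np.arange(h))
    p=cv2.undistortPoints(np.stack([u.ravel(),v.ravel()],1).astype(float).reshape(-1,1,2),K,D).reshape(h,w,2)
    z=d['depth']; P=np.stack([p[...,0]*z,-p[...,1]*z,-z],-1)
    return P@T[:3,:3].T+T[:3,3]
E
python3 - <<'E'
from h import *
print(observe())
for n in('scene','top'):
    d=grab(n,f'pics/{n}0.png'); print(d['camera_matrix'],d['distortion'],d['cam_to_world'])
E
```

```text
{'clock': 0.0, 'joints': array([-1.43253855,  0.43523533,  0.02497786,  1.57413231, -0.01160296,
        1.13398679, -0.07506937]), 'dq': array([-1.19303949e-03,  1.04731892e-03,  1.57544634e-04, -2.16484724e-03,
       -8.24580965e-05, -8.92037781e-04,  1.88728031e-03]), 'joint_efforts': array([-2.76433993e-04, -6.67846942e+01,  9.84952748e-01, -3.14472628e+01,
       -6.03950769e-02,  4.26411512e-02,  1.73459803e-04]), 'position': array([0.14901781, 0.60643078, 0.22592374]), 'ee_rot': array([-3.77489249e-01, -3.11878100e+00,  2.53834493e-03]), 'force': array([-0.19927547, -1.21446374, -0.1722543 ]), 'ft_torque': array([-0.00191454, -0.00238873, -0.00048122]), 'width': 1.0020337190450326}
[[366.39354923   0.         246.26997071]
 [  0.         366.39354923 188.96012409]
 [  0.           0.           1.        ]] [-0.08655795  0.          0.          0.          0.        ] [[ 0.39779273 -0.51430144  0.75977297  1.44636883]
 [ 0.91745786  0.22809109 -0.32595327 -0.32587906]
 [-0.00565921  0.82672153  0.56258288  0.80932381]
 [ 0.          0.          0.          1.        ]]
[[365.96508182   0.         255.78332452]
 [  0.         365.96508182 187.52049148]
 [  0.           0.           1.        ]] [-0.05995077  0.          0.          0.          0.        ] [[-0.01413175  0.99341456 -0.11370052  0.3520711 ]
 [-0.99987172 -0.01489698 -0.00588335  0.06358783]
 [-0.00753841  0.11360279  0.99349765  1.64472724]
 [ 0.          0.          0.          1.        ]]
```

View pics/scene0.png

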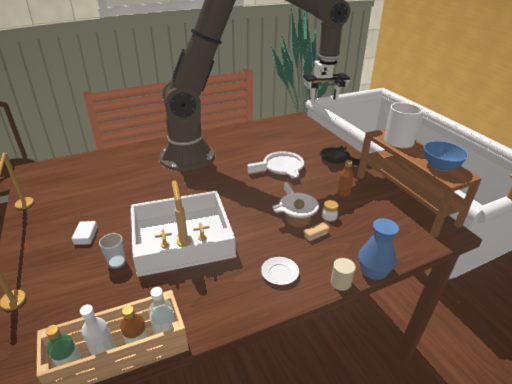

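View pics/top0.png

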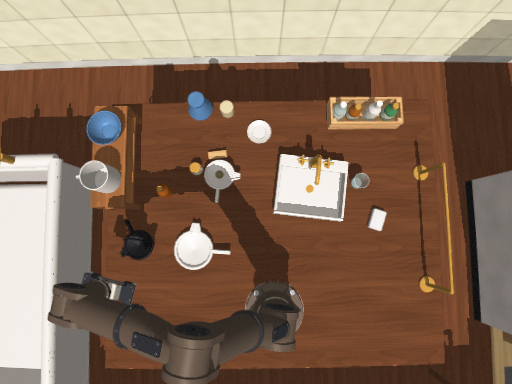

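Run:
```python
from h import *
d=np.load('pics/top0.npz');im=d['frame'][:,:,::-1]
a=cv2.resize(im[140:280,110:260],None,fx=4,fy=4,interpolation=cv2.INTER_CUBIC);cv2.imwrite('pics/crop.png',a)
a=cv2.resize(im[145:230,265:375],None,fx=6,fy=6,interpolation=cv2.INTER_CUBIC);cv2.imwrite('pics/crop2.png',a)
P=cloud(d)
for n,(u,v) in dict(ball=(219,174),dishrim=(210,165),handle=(217,196),lip=(238,177),big=(193,248),black=(138,243),outlet=(318,181),table=(250,260)).items(): print(n,P[v,u].round(3))
```

```text
ball [0.592 0.231 0.082]
dishrim [0.637 0.274 0.053]
handle [0.497 0.241 0.075]
lip [0.58  0.15  0.066]
big [0.274 0.354 0.015]
black [0.298 0.603 0.007]
outlet [ 0.536 -0.171  0.232]
table [ 0.216  0.104 -0.01 ]
```

View pics/crop.png

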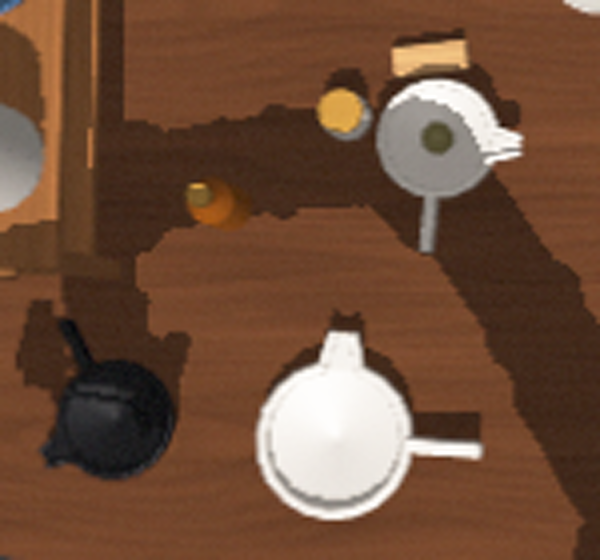

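View pics/crop2.png

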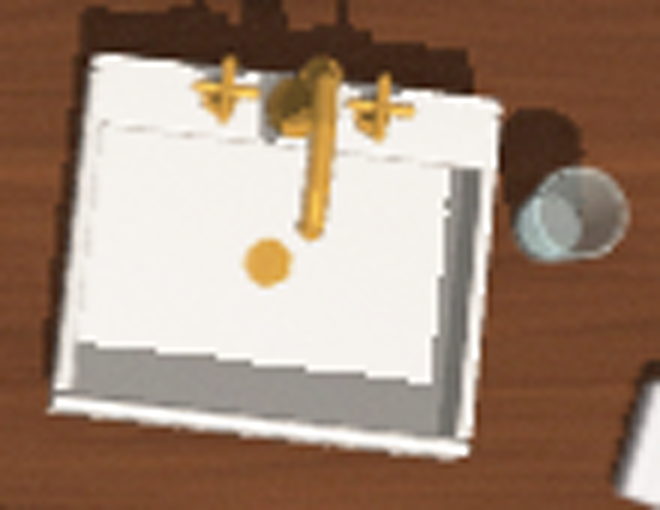

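Candidates: small white dish with ball at top (220,175), large white dish (193,248), black dish (138,243). The first is white, the smaller white one, carries the olive ball and stands on the block: that is the dish (crop confirms). Now measure.

```bash
cat >> h.py <<'E'
def cast(d,uv,z):
    K=np.array(d['camera_matrix'],float);D=np.array(d['distortion'],float);T=np.array(d['cam_to_world'])
    p=cv2.undistortPoints(np.array(uv,float).reshape(-1,1,2),K,D).reshape(-1,2)
    r=np.stack([p[:,0],-p[:,1],-np.ones(len(p))],1)@T[:3,:3].T
    o=T[:3,3]; return o+r*((z-o[2])/r[:,2])[:,None]
def proj(d,X):
    K=np.array(d['camera_matrix'],float);D=np.array(d['distortion'],float);T=np.array(d['cam_to_world'])
    c=(np.atleast_2d(X)-T[:3,3])@T[:3,:3]; c=c*[1,-1,-1]
    return cv2.projectPoints(c.reshape(-1,1,3),np.zeros(3),np.zeros(3),K,D)[0].reshape(-1,2)
E
python3 - <<'E'
from h import *
for n in('top','scene'):
    d=dict(np.load(f'pics/{n}0.npz'));P=cloud(d)
    hsv=cv2.cvtColor(d['frame'],cv2.COLOR_RGB2HSV)
    # table offset
    m=(abs(P[...,0]-0.35)<.08)&(abs(P[...,1]-.05)<.05); print(n,'table z',np.median(P[m][:,2]),m.sum())
    # low saturation mask
    w=(hsv[...,1]<60)&(hsv[...,2]>90)
    reg=w&(abs(P[...,0]-.57)<.2)&(abs(P[...,1]-.235)<.12)&(P[...,2]>.03)
    cs,_=cv2.findContours(reg.astype(np.uint8),cv2.RETR_EXTERNAL,cv2.CHAIN_APPROX_NONE)
    for c in cs:
        if cv2.contourArea(c)>50: print('dish',cv2.boundingRect(c),cv2.contourArea(c))
    c=max(cs,key=cv2.contourArea).reshape(-1,2); X=cast(d,c,.069); print('ext',X.min(0).round(4),X.max(0).round(4))
    # rim circle robust fit r=67
    from scipy.optimize import least_squares
    f=least_squares(lambda q:np.hypot(X[:,0]-q[0],X[:,1]-q[1])-.067,[.59,.23],loss='cauchy',f_scale=.002).x
    print('centre rim',f)
    # handle: top plane z=.076
    H=P[reg]; r=np.hypot(H[:,0]-f[0],H[:,1]-f[1])
    uv=np.argwhere(reg)[:,::-1]
    Y=cast(d,uv,.076); r=np.hypot(Y[:,0]-f[0],Y[:,1]-f[1]); s=(r>.075)&(r<.135)&(Y[:,0]<f[0]-.05); Yh=Y[s]
    print('handle n',s.sum(),'mean',Yh.mean(0),'ext',r[s].max(),'ang',np.degrees(np.arctan2(*(Yh.mean(0)-[*f,0])[[1,0]])))
    vx,vy,x0,y0=cv2.fitLine(Yh[:,:2].astype(np.float32),cv2.DIST_L2,0,.01,.01).ravel(); print('line dir',np.degrees(np.arctan2(vy,vx)))
    Y=cast(d,uv,.0655); s=(np.hypot(Y[:,0]-f[0],Y[:,1]-f[1])>.072)&(Y[:,1]<f[1]-.05); 
    if s.sum(): 
        L=Y[s]; print('lip',L.mean(0),np.hypot(*(L-[*f,0])[:,:2].T).max(),'ang',np.degrees(np.arctan2(*(L.mean(0)-[*f,0])[[1,0]])))
    b=(hsv[...,0]>20)&(hsv[...,0]<45)&(hsv[...,1]>60)&(hsv[...,2]<110)&(np.hypot(P[...,0]-f[0],P[...,1]-f[1])<.05)
    print('ball',b.sum(),cast(d,np.argwhere(b)[:,::-1],.065).mean(0))
    # basin rim: by depth height
    reg=w&(abs(P[...,2]-.08)<.02)&(abs(P[...,0]-.55)<.25)&(abs(P[...,1]+.16)<.25)
    if n=='top':
        cs,_=cv2.findContours(w.astype(np.uint8),cv2.RETR_EXTERNAL,cv2.CHAIN_APPROX_NONE)
    cv2.imwrite(f'pics/reg_{n}.png',reg*255)
    Y=cast(d,np.argwhere(reg)[:,::-1],.08)[:,:2].astype(np.float32)
    rc=cv2.minAreaRect(Y*1000);print('basin',rc, cv2.boxPoints(rc))
    s=(P[...,2]>.19)&(P[...,2]<.27)&(abs(P[...,0]-.55)<.25)&(abs(P[...,1]+.16)<.2)
    print('spout',s.sum(),P[s].min(0).round(3),P[s].max(0).round(3))
E
```

```text
top table z 0.010483902710342052 1593
dish (204, 160, 36, 43) 740.0
ext [0.4719 0.1451 0.069 ] [0.6565 0.298  0.069 ]
centre rim [0.59138176 0.23196435]
handle n 36 mean [0.49378014 0.24341456 0.076     ] ext 0.12107850921527516 ang 173.3088899723598
line dir -6.8349996
lip [0.58621964 0.15251825 0.0655    ] 0.0878843115988374 ang -93.71764839759145
ball 44 [0.59454076 0.23311997 0.065     ]
basin ((525.08740234375, -211.27066040039062), (394.2554016113281, 260.71575927734375), 82.35043334960938) [[ 369.6492    -389.29163  ]
 [ 628.04474   -423.99652  ]
 [ 680.52563    -33.249695 ]
 [ 422.13007      1.4552002]]
spout 141 [ 0.525 -0.192  0.19 ] [ 0.649 -0.158  0.242]
scene table z 0.00217018840510369 492
dish (273, 182, 46, 36) 839.0
ext [0.4626 0.1383 0.069 ] [0.6726 0.2957 0.069 ]
centre rim [0.6031765  0.22794907]
handle n 55 mean [0.50373339 0.23753268 0.076     ] ext 0.132557264106859 ang 174.4952482051941
line dir -16.00865
lip [0.58756706 0.15051827 0.0655    ] 0.08858532839945156 ang -101.39761933648171
ball 65 [0.59690023 0.23304483 0.065     ]
basin ((539.774658203125, -213.8586883544922), (391.93865966796875, 283.38922119140625), 82.37496185302734) [[ 373.32986   -389.2938   ]
 [ 654.2133    -426.89658  ]
 [ 706.2195     -38.423584 ]
 [ 425.336       -0.8208008]]
spout 237 [ 0.536 -0.194  0.19 ] [ 0.651 -0.162  0.241][ WARN:0@0.538] global loadsave.cpp:1063 imwrite_ Unsupported depth image for selected encoder is fallbacked to CV_8U.
```

```bash
python3 - <<'E'
from h import *
d=dict(np.load('pics/top0.npz'));P=cloud(d)
c=np.array([(50,405),(90,55),(500,100),(467,455)])/6+[265,145]-.4
X=cast(d,c,.08)[:,:2];print(X.round(4),X.mean(0),[np.hypot(*(X[i]-X[i-1])).round(4) for i in range(4)])
for i,j in((0,1),(3,2)): print(np.degrees(np.arctan2(*(X[j]-X[i])[::-1])))
for i,j in((1,0),(2,3)): pass
for i,j in((1,2),(0,3)): print(np.degrees(np.arctan2(*(X[j]-X[i])[::-1]))+90)
# mask-based
hsv=cv2.cvtColor(d['frame'],cv2.COLOR_RGB2HSV)
for n in('top','scene'):
    d=dict(np.load(f'pics/{n}0.npz'));P=cloud(d);hsv=cv2.cvtColor(d['frame'],cv2.COLOR_RGB2HSV)
    g=(hsv[...,0]>12)&(hsv[...,0]<32)&(hsv[...,1]>110)&(hsv[...,2]>80)&(P[...,2]>.2)&(abs(P[...,0]-.58)<.13)&(abs(P[...,1]+.17)<.1)
    Q=P[g];vx=cv2.fitLine(Q[:,:2].astype(np.float32),cv2.DIST_HUBER,0,.01,.01).ravel();print(n,len(Q),'spout dir',np.degrees(np.arctan2(vx[1],vx[0])),vx[2:],'tip',Q[np.argsort(Q[:,0])[:6]].round(3).tolist())
    Y=cast(d,np.argwhere(g)[:,::-1],.230);print(Y.min(0),Y[Y[:,0]<Y[:,0].min()+.015].mean(0))
E
python3 - <<'E'
from h import *
d=dict(np.load('pics/scene0.npz'));im=d['frame'][:,:,::-1]
cv2.imwrite('pics/crop3.png',cv2.resize(im[170:280,95:335],None,fx=3.3,fy=3.3,interpolation=cv2.INTER_CUBIC))
E
```

```text
[[ 0.4244  0.0011]
 [ 0.6774 -0.0328]
 [ 0.64   -0.3295]
 [ 0.3842 -0.295 ]] [ 0.53150871 -0.16405613] [np.float64(0.2988), np.float64(0.2553), np.float64(0.299), np.float64(0.2582)]
-7.643173499090552
-7.681504108901066
-7.1740172593102045
-7.7292589638178555
top 116 spout dir -6.769674 [ 0.58385843 -0.17234921] tip [[0.525, -0.168, 0.224], [0.526, -0.165, 0.218], [0.529, -0.164, 0.226], [0.529, -0.168, 0.223], [0.529, -0.16, 0.223], [0.53, -0.173, 0.216]]
[ 0.52420929 -0.18632272  0.23      ] [ 0.53097216 -0.16504066  0.23      ]
scene 185 spout dir -7.9224143 [ 0.61085445 -0.17762984] tip [[0.536, -0.168, 0.231], [0.537, -0.163, 0.231], [0.539, -0.166, 0.232], [0.54, -0.172, 0.231], [0.54, -0.176, 0.225], [0.545, -0.162, 0.231]]
[ 0.53403812 -0.1987158   0.23      ] [ 0.54223312 -0.16809734  0.23      ]
```

View pics/crop3.png

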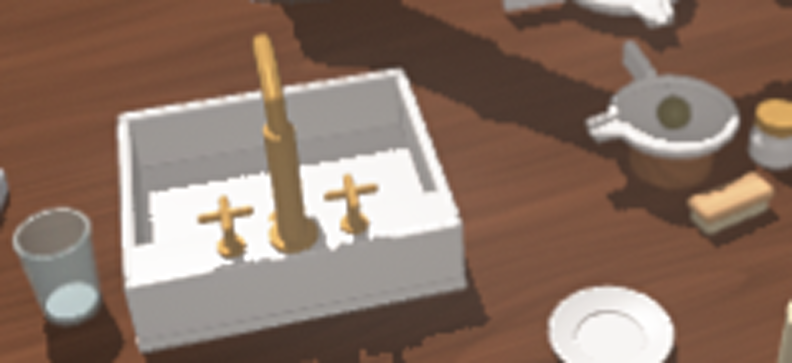

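```bash
cat >> h.py <<'E'
from scipy.spatial.transform import Rotation as R
def delta(p,ang):
    """world target p, tool y azimuth ang deg -> xyz cm, turn deg"""
    s=observe();Rm=R.from_rotvec(s['ee_rot']).as_matrix()
    a=np.degrees(np.arctan2(Rm[1,1],Rm[0,1])); t=-((ang-a+180)%360-180)
    return (Rm.T@(np.array(p)-s['position'])*100).round(2),round(t,1)
E
python3 - <<'E'
from h import *
d=dict(np.load('pics/top0.npz'));print('flask',cast(d,[(163,190),(160,187)],.07),cast(d,[(160,187)],.14))
print(delta((.4877,.2439,.17),83.5))
s=observe();Rm=R.from_rotvec(s['ee_rot']).as_matrix();print(Rm.round(3))
E
```

```text
flask [[0.52748374 0.47692108 0.07      ]
 [0.54083318 0.49031948 0.07      ]] [[0.5324423  0.47135034 0.14      ]]
(array([-41.54, -27.13,   5.65]), np.float64(-7.3))
[[-0.971  0.239 -0.   ]
 [ 0.239  0.971 -0.001]
 [-0.    -0.001 -1.   ]]
```

Emit:
arm_command --deltas '[{"xyz": [-3,-2,0],"turn": -1,"jaw": 0},{"xyz": [-6,-4,0.3],"turn": -2,"jaw": 0},{"xyz": [-9,-6,0.6],"turn": -3,"jaw": 0},{"xyz": [-12,-8,0.8],"turn": -4,"jaw": 0},{"xyz": [-15,-10,1],"turn": -5,"jaw": 0}]' --force 10

```text
clock: 0.52
position: [0.2715, 0.4719, 0.2157]
ee_rot: [-0.239, -3.132, 0.003]
force: [1.3, 1.1, -0.3]
width: 0.997
```

Run:
```python
from h import *
print(delta((.4877,.2439,.17),83.5))
```

```text
(array([-24.83, -19.24,   4.61]), np.float64(-2.2))
```

Emit:
arm_command --deltas '[{"xyz": [-3,-2.3,0.5],"turn": -1,"jaw": 0},{"xyz": [-6,-4.6,1],"turn": -2,"jaw": 0},{"xyz": [-9,-6.9,1.5],"turn": -2.2,"jaw": 0},{"xyz": [-12,-9.2,2],"turn": -2.2,"jaw": 0},{"xyz": [-15,-11.5,2.5],"turn": -2.2,"jaw": 0}]'

```text
clock: 0.93
position: [0.4032, 0.3337, 0.1906]
ee_rot: [-0.179, -3.136, 0.004]
force: [0.5, 0.2, -0.2]
width: 1.003
```

Run:
```python
from h import *
print(delta((.4877,.2439,.17),83.5))
```

```text
(array([-9.42, -7.96,  2.08]), np.float64(-0.0))
```

Emit:
arm_command --deltas '[{"xyz": [-3,-2.6,0.5],"turn": 0,"jaw": 0},{"xyz": [-6,-5,1],"turn": 0,"jaw": 0},{"xyz": [-8.5,-7,1.5],"turn": 0,"jaw": 0},{"xyz": [-9.4,-8,2],"turn": 0,"jaw": 0},{"xyz": [-9.4,-8,2.1],"turn": 0,"jaw": 0}]'

```text
clock: 1.35
position: [0.4895, 0.239, 0.1688]
ee_rot: [-0.189, -3.135, 0.008]
force: [-0.1, 1.2, 0.0]
width: 0.999
```

Run:
```python
from h import *
print(delta((.4877,.2439,.044),83.5))
for n in('scene','top'): grab(n,f'pics/{n}1.png')
d=dict(np.load('pics/scene1.npz'));im=d['frame'][:,:,::-1]
cv2.imwrite('pics/c1.png',cv2.resize(im[100:240,220:350],None,fx=4,fy=4,interpolation=cv2.INTER_CUBIC))
```

```text
(array([ 0.23,  0.53, 12.47]), np.float64(-0.4))
```

View pics/c1.png

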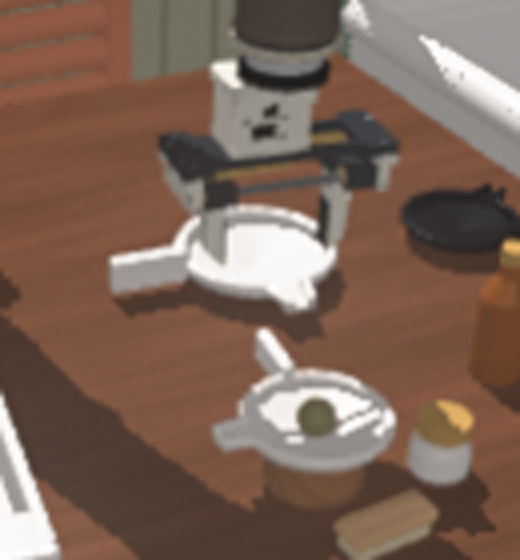

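View pics/top1.png

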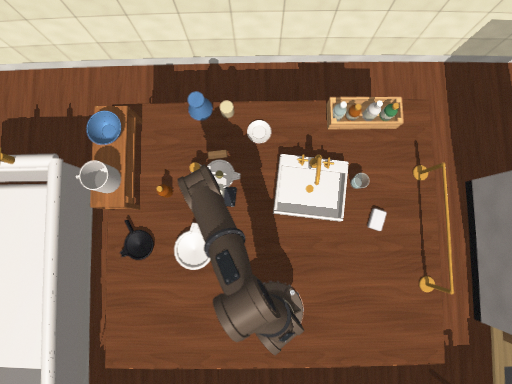

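Run:
```python
from h import *
d=dict(np.load('pics/scene1.npz'));im=d['frame'][:,:,::-1].copy()
s=observe();c=np.array([.592,.232]);a=np.radians(173.5);u=np.array([np.cos(a),np.sin(a)]);x=np.array([-u[1],u[0]])
big=cv2.resize(im[100:240,220:350],None,fx=4,fy=4,interpolation=cv2.INTER_CUBIC)
def pt(p,col): 
    q=((proj(d,p)[0]-[220,100]+.5)*4-.5).round().astype(int); cv2.circle(big,tuple(q.tolist()),3,col,-1)
def D(X,Y,Z): return np.r_[c+x*X/1000-u*Y/1000,.04+Z/1000]
for p in [(6,-125,36),(-6,-125,36),(6,-70,36),(-6,-70,36)]: pt(D(*p),(0,0,255))
pt(D(88,0,23.5),(255,0,0)); pt(D(0,0,25),(0,255,0))
for t in np.linspace(0,6.28,24): pt(D(67*np.cos(t),67*np.sin(t),29),(255,0,255))
pt(s['position'],(0,255,255)); print(s['position'],s['clock'])
cv2.imwrite('pics/c2.png',big)
```

```text
[0.48699905 0.24324553 0.16920903] 1.45
```

View pics/c2.png

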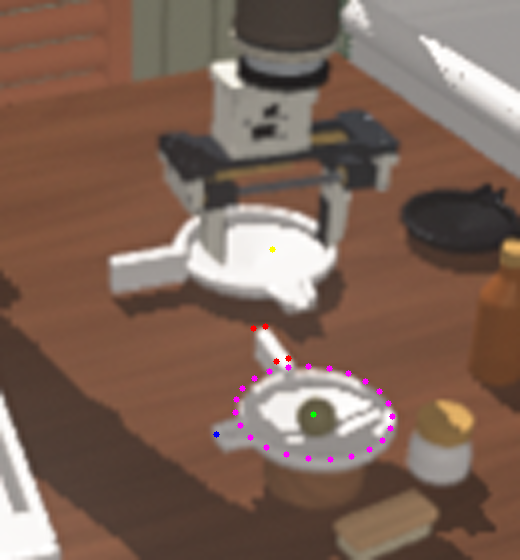

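The scene overlay is offset about 1 px for both the dish and the TCP, so the top-view estimate stands. Descend over the handle.

Run:
```python
from h import *
print(delta((.4877,.2439,.044),83.5))
```

```text
(array([-0.08,  0.11, 12.52]), np.float64(-0.1))
```

Emit:
arm_command --deltas '[{"xyz": [0.05,0.05,2],"turn": 0,"jaw": 0},{"xyz": [0.05,0.05,4],"turn": 0,"jaw": 0},{"xyz": [0.05,0.05,6],"turn": 0,"jaw": 0},{"xyz": [0.05,0.05,7.5],"turn": 0,"jaw": 0},{"xyz": [0.05,0.05,7.5],"turn": 0,"jaw": 0}]'

```text
clock: 1.87
position: [0.4835, 0.2446, 0.0917]
ee_rot: [-0.176, -3.131, 0.007]
force: [-0.3, -0.5, 1.4]
width: 1.002
```

Run:
```python
from h import *
print(delta((.4877,.2439,.044),83.5))
for n in('scene','top'): grab(n,f'pics/{n}2.png')
d=dict(np.load('pics/scene2.npz'));im=d['frame'][:,:,::-1]
a=cv2.resize(im[130:240,250:350],None,fx=4,fy=4,interpolation=cv2.INTER_CUBIC)
d=dict(np.load('pics/top2.npz'));im=d['frame'][:,:,::-1]
b=cv2.resize(im[130:240,160:260],None,fx=4,fy=4,interpolation=cv2.INTER_CUBIC)
cv2.imwrite('pics/c3.png',np.hstack([a,b]))
```

```text
(array([-0.45,  0.  ,  4.77]), np.float64(0.1))
```

View pics/c3.png

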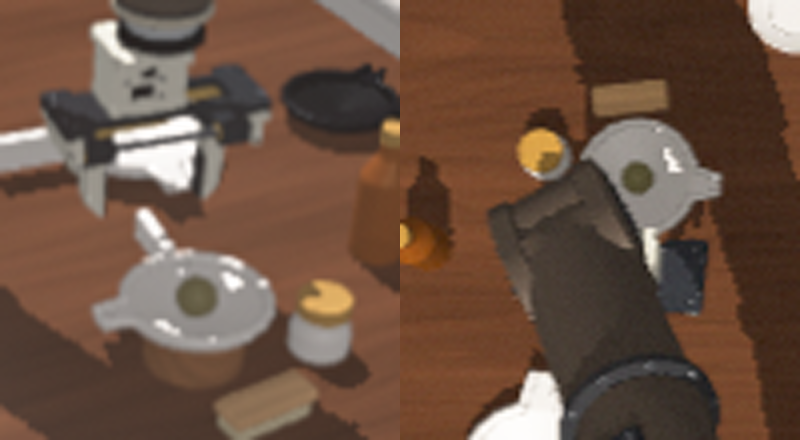

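Emit:
arm_command --deltas '[{"xyz": [-0.2,0,1.2],"turn": 0,"jaw": 0},{"xyz": [-0.4,0,2.4],"turn": 0,"jaw": 0},{"xyz": [-0.4,0,3.6],"turn": 0,"jaw": 0},{"xyz": [-0.4,0,4.6],"turn": 0,"jaw": 0},{"xyz": [-0.4,0,4.75],"turn": 0,"jaw": 0}]'

```text
clock: 2.38
position: [0.4884, 0.2439, 0.045]
ee_rot: [-0.177, -3.132, 0.007]
force: [0.1, 1.2, 0.0]
width: 0.997
```

Run:
```python
from h import *
grab('scene','pics/scene3.png')
print(delta((.4877,.2439,.044),83.5)); s=observe();print(s['position'],s['force'],s['joints'])
d=dict(np.load('pics/scene3.npz'));im=d['frame'][:,:,::-1]
cv2.imwrite('pics/c4.png',cv2.resize(im[130:240,230:350],None,fx=5,fy=5,interpolation=cv2.INTER_CUBIC))
```

```text
(array([ 0.08, -0.01,  0.16]), np.float64(0.0))
[0.48852676 0.24395615 0.04554805] [ 1.08642053 -0.04908006 -0.06892587] [-0.65206522  0.53193869  0.12475187  1.95520437 -0.10116811  0.66652707
  0.99342788]
```

View pics/c4.png

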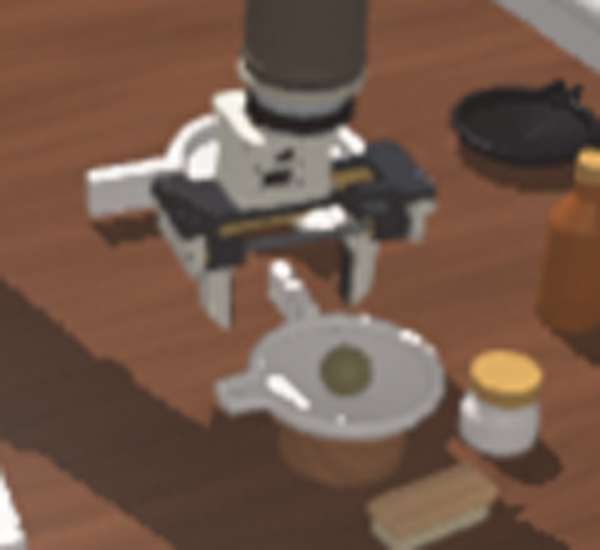

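Handle lies midway between the fingers. Close gently.

Emit:
arm_command --deltas '[{"xyz": [0,0,0],"turn": 0,"jaw": 120},{"xyz": [0,0,0],"turn": 0,"jaw": 180},{"xyz": [0,0,0],"turn": 0,"jaw": 200},{"xyz": [0,0,0],"turn": 0,"jaw": 205},{"xyz": [0,0,0],"turn": 0,"jaw": 210}]' --force 5

```text
clock: 2.85
position: [0.4888, 0.2441, 0.046]
ee_rot: [-0.177, -3.132, 0.006]
force: [-0.1, 0.5, 0.2]
width: 0.689
```

Emit:
arm_command --deltas '[{"xyz": [0,0,0],"turn": 0,"jaw": 215},{"xyz": [0,0,0],"turn": 0,"jaw": 220},{"xyz": [0,0,0],"turn": 0,"jaw": 225},{"xyz": [0,0,0],"turn": 0,"jaw": 230},{"xyz": [0,0,0],"turn": 0,"jaw": 255}]' --force 5

```text
clock: 3.27
position: [0.4888, 0.2441, 0.046]
ee_rot: [-0.177, -3.132, 0.006]
force: [0.3, 0.4, 0.4]
width: 0.322
```

Emit:
arm_command --deltas '[{"xyz": [0,0,0],"turn": 0,"jaw": 255},{"xyz": [0,0,0],"turn": 0,"jaw": 255},{"xyz": [0,0,0],"turn": 0,"jaw": 255},{"xyz": [0,0,0],"turn": 0,"jaw": 255},{"xyz": [0,0,0],"turn": 0,"jaw": 255}]' --force 5

```text
clock: 3.68
position: [0.4888, 0.2441, 0.046]
ee_rot: [-0.177, -3.133, 0.006]
force: [-0.3, 0.5, -0.2]
width: 0.132
```

Emit:
arm_command --deltas '[{"xyz": [0,0,0],"turn": 0,"jaw": 255},{"xyz": [0,0,0],"turn": 0,"jaw": 255}]' --force 25

```text
clock: 3.85
position: [0.4887, 0.2442, 0.046]
ee_rot: [-0.177, -3.132, 0.006]
force: [-0.6, 0.5, -0.2]
width: 0.132
```

Emit:
arm_command --deltas '[{"xyz": [0,0,0],"turn": 0,"jaw": 255},{"xyz": [0,0,0],"turn": 0,"jaw": 255},{"xyz": [0,0,0],"turn": 0,"jaw": 255},{"xyz": [0,0,0],"turn": 0,"jaw": 255}]' --force 55

```text
clock: 4.18
position: [0.4888, 0.2442, 0.046]
ee_rot: [-0.177, -3.133, 0.005]
force: [-0.4, -0.2, -0.1]
width: 0.125
```

Run:
```python
from h import *
for n in('scene','top'): grab(n,f'pics/{n}4.png')
s=observe();print(s['position'],s['force'],s['width'],R.from_rotvec(s['ee_rot']).as_matrix().round(3))
d=dict(np.load('pics/scene4.npz'));im=d['frame'][:,:,::-1]
cv2.imwrite('pics/c5.png',cv2.resize(im[130:240,230:350],None,fx=5,fy=5,interpolation=cv2.INTER_CUBIC))
```

```text
[0.48876552 0.24418325 0.04596994] [-0.62702411  0.43593426  0.15106231] 0.12109091679624959 [[-0.994  0.113 -0.004]
 [ 0.113  0.994 -0.003]
 [ 0.004 -0.004 -1.   ]]
```

View pics/c5.png

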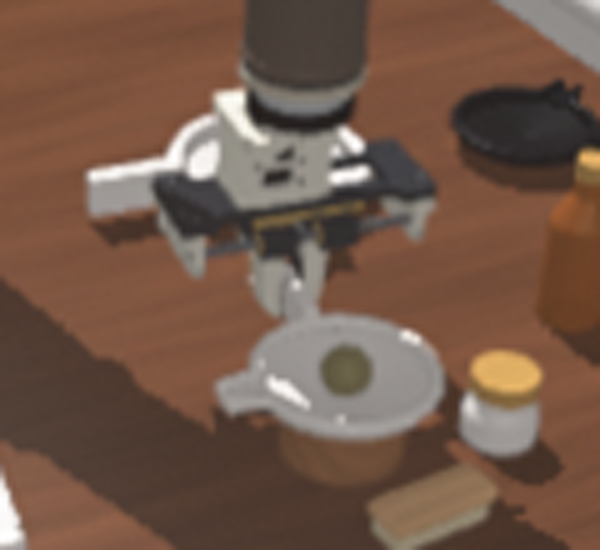

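Gripped, soap centred. Lift gently.

Emit:
arm_command --deltas '[{"xyz": [0,0,-0.2],"turn": 0,"jaw": 255},{"xyz": [0,0,-0.5],"turn": 0,"jaw": 255},{"xyz": [0,0,-0.9],"turn": 0,"jaw": 255},{"xyz": [0,0,-1.3],"turn": 0,"jaw": 255},{"xyz": [0,0,-1.6],"turn": 0,"jaw": 255}]' --force 58

```text
clock: 4.7
position: [0.489, 0.2443, 0.0626]
ee_rot: [-0.177, -3.133, 0.005]
force: [-0.6, 0.5, -1.9]
width: 0.127
```

Run:
```python
from h import *
for n in('scene',): grab(n,f'pics/{n}5.png')
s=observe();print(s['position'],s['force'],s['width'],R.from_rotvec(s['ee_rot']).as_matrix().round(3))
d=dict(np.load('pics/scene5.npz'));im=d['frame'][:,:,::-1]
cv2.imwrite('pics/c6.png',cv2.resize(im[130:240,230:350],None,fx=5,fy=5,interpolation=cv2.INTER_CUBIC))
```

```text
[0.48927484 0.2444492  0.06306899] [-0.14186336  1.16606048 -1.38582441] 0.12315106639226386 [[-0.994  0.113 -0.003]
 [ 0.113  0.994 -0.003]
 [ 0.003 -0.003 -1.   ]]
```

View pics/c6.png

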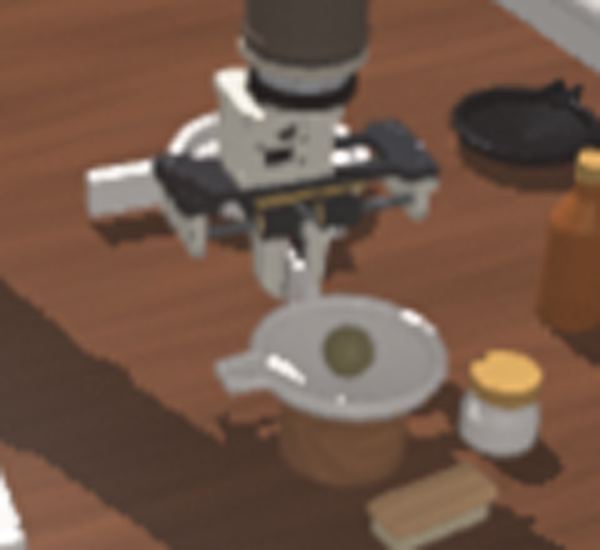

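Dish lifted with the soap in the middle, no visible sag. Continue up.

Emit:
arm_command --deltas '[{"xyz": [0,0,-0.5],"turn": 0,"jaw": 255},{"xyz": [0,0,-1.2],"turn": 0,"jaw": 255},{"xyz": [0,0,-2.1],"turn": 0,"jaw": 255},{"xyz": [0,0,-3.0],"turn": 0,"jaw": 255},{"xyz": [0,0,-3.8],"turn": 0,"jaw": 255}]'

```text
clock: 5.17
position: [0.4897, 0.2447, 0.1024]
ee_rot: [-0.177, -3.134, 0.004]
force: [1.0, 0.3, -1.2]
width: 0.126
```

Emit:
arm_command --deltas '[{"xyz": [0,0,-0.8],"turn": 0,"jaw": 255},{"xyz": [0,0,-1.6],"turn": 0,"jaw": 255},{"xyz": [0,0,-2.4],"turn": 0,"jaw": 255},{"xyz": [0,0,-3.2],"turn": 0,"jaw": 255},{"xyz": [0,0,-3.6],"turn": 0,"jaw": 255}]'

```text
clock: 5.58
position: [0.4901, 0.245, 0.1397]
ee_rot: [-0.177, -3.135, 0.003]
force: [0.9, -1.3, -1.5]
width: 0.126
```

```bash
cat >> h.py <<'E'
def plan(N=50,n=5,zt=.138):
    # centre A->B and heading of tool y 83.5 -> -7.6 ; grip = centre - .1044*ydir, dish y dir = tooly angle-90... 
    s=observe();Rm=R.from_rotvec(s['ee_rot']).as_matrix();a=np.degrees(np.arctan2(Rm[1,1],Rm[0,1]))
    c=lambda th:np.array([np.cos(np.radians(th)),np.sin(np.radians(th))])
    L=.1035; A0=83.5;A1=-7.6
    C=s['position'][:2]+L*c(a-90)   # dish middle now
    print('clock',s['clock'],'pos',s['position'].round(4),'ang',round(a,1),'centre',C.round(4),'f',s['force'].round(1),'w',round(s['width'],3),'tilt',np.degrees(np.arccos(-Rm[2,2])).round(2))
    A=np.array([.592,.2325]);B=np.array([.533,-.165])
    f0=np.clip(np.dot(C-A,B-A)/np.dot(B-A,B-A),0,1)
    for i in range(1,n+1):
        f=min(1,f0+i/N); th=A0+(A1-A0)*f; q=A+(B-A)*f; g=q-L*c(th-90)
        print((Rm.T@(np.r_[g,zt]-s['position'])*100).round(2),round(a-th,1),'f',round(f,3))
E
python3 -c "
from h import *
plan()"
```

```text
clock 5.5833 pos [0.4901 0.245  0.1397] ang 83.5 centre [0.593  0.2333] f [ 0.9 -1.3 -1.5] w 0.126 tilt 0.13
[ 0.11 -0.56  0.17] 1.8 f 0.02
[ 0.12 -1.04  0.17] 3.7 f 0.04
[ 0.12 -1.51  0.17] 5.5 f 0.06
[ 0.11 -1.99  0.17] 7.3 f 0.08
[ 0.09 -2.46  0.17] 9.1 f 0.1
```

Emit:
arm_command --deltas '[{"xyz": [0,-0.3,0],"turn": 1,"jaw": 255},{"xyz": [0,-0.8,0],"turn": 2.5,"jaw": 255},{"xyz": [0.1,-1.4,0],"turn": 4.5,"jaw": 255},{"xyz": [0.1,-2.0,0],"turn": 7,"jaw": 255},{"xyz": [0.1,-2.5,0],"turn": 9,"jaw": 255}]'

```text
clock: 6.0
position: [0.4858, 0.2189, 0.1392]
ee_rot: [-0.43, -3.11, 0.004]
force: [-0.1, -0.4, -2.0]
width: 0.126
```

```bash
python3 -c "
from h import *
plan(50,5,.140)
d=grab('scene','pics/scene6.png');im=d['frame'][:,:,::-1]
cv2.imwrite('pics/c7.png',cv2.resize(im[100:240,200:350],None,fx=4,fy=4,interpolation=cv2.INTER_CUBIC))
"
```

```text
clock 6.0 pos [0.4858 0.2189 0.1392] ang 74.2 centre [0.5854 0.1908] f [-0.1 -0.4 -2. ] w 0.126 tilt 0.2
[-0.15 -0.41 -0.08] 2.1 f 0.125
[-0.27 -0.87 -0.08] 4.0 f 0.145
[-0.4  -1.34 -0.08] 5.8 f 0.165
[-0.54 -1.81 -0.08] 7.6 f 0.185
[-0.69 -2.29 -0.07] 9.4 f 0.205
```

View pics/c7.png

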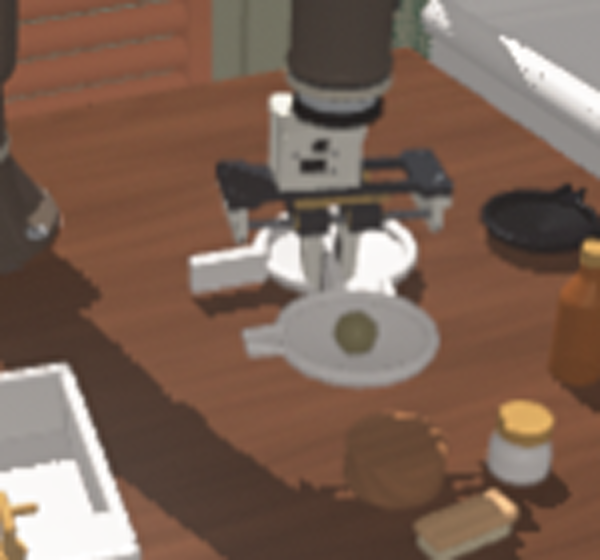

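Soap still centred, dish level, clear of the stand. Carry on.

Emit:
arm_command --deltas '[{"xyz": [-0.1,-0.4,0],"turn": 2,"jaw": 255},{"xyz": [-0.3,-0.9,-0.1],"turn": 4,"jaw": 255},{"xyz": [-0.4,-1.3,-0.1],"turn": 6,"jaw": 255},{"xyz": [-0.5,-1.8,-0.1],"turn": 7.6,"jaw": 255},{"xyz": [-0.7,-2.3,-0.1],"turn": 9.4,"jaw": 255}]'

```text
clock: 6.47
position: [0.4861, 0.1934, 0.1403]
ee_rot: [-0.692, -3.062, 0.005]
force: [-0.2, 1.0, -1.4]
width: 0.128
```

```bash
python3 -c "
from h import *
plan(50,5,.140)"
```

```text
clock 6.4667 pos [0.4861 0.1934 0.1403] ang 64.5 centre [0.5796 0.149 ] f [-0.2  1.  -1.4] w 0.128 tilt 0.23
[-0.24 -0.4   0.03] 2.0 f 0.23
[-0.5  -0.84  0.03] 3.8 f 0.25
[-0.76 -1.28  0.03] 5.7 f 0.27
[-1.03 -1.73  0.03] 7.5 f 0.29
[-1.32 -2.17  0.04] 9.3 f 0.31
```

Emit:
arm_command --deltas '[{"xyz": [-0.2,-0.4,0],"turn": 2,"jaw": 255},{"xyz": [-0.5,-0.8,0],"turn": 3.8,"jaw": 255},{"xyz": [-0.8,-1.3,0],"turn": 5.7,"jaw": 255},{"xyz": [-1.0,-1.7,0],"turn": 7.5,"jaw": 255},{"xyz": [-1.3,-2.2,0],"turn": 9.3,"jaw": 255}]'

```text
clock: 6.88
position: [0.4884, 0.1677, 0.1403]
ee_rot: [-0.942, -2.995, 0.006]
force: [1.3, 0.9, -2.0]
width: 0.127
```

```bash
python3 -c "
from h import *
plan(50,5,.140)"
```

```text
clock 6.8833 pos [0.4884 0.1677 0.1403] ang 55.1 centre [0.5732 0.1084] f [ 1.3  0.9 -2. ] w 0.127 tilt 0.23
[-0.39 -0.37  0.03] 1.8 f 0.332
[-0.77 -0.76  0.04] 3.7 f 0.352
[-1.15 -1.15  0.04] 5.5 f 0.372
[-1.55 -1.55  0.04] 7.3 f 0.392
[-1.95 -1.94  0.04] 9.1 f 0.412
```

Emit:
arm_command --deltas '[{"xyz": [-0.4,-0.4,0],"turn": 1.8,"jaw": 255},{"xyz": [-0.8,-0.8,0],"turn": 3.7,"jaw": 255},{"xyz": [-1.2,-1.2,0],"turn": 5.5,"jaw": 255},{"xyz": [-1.5,-1.5,0],"turn": 7.3,"jaw": 255},{"xyz": [-1.9,-1.9,0],"turn": 9.1,"jaw": 255}]'

```text
clock: 7.3
position: [0.4932, 0.141, 0.1404]
ee_rot: [-1.181, -2.909, 0.006]
force: [-1.0, 0.9, -2.0]
width: 0.124
```

```bash
python3 -c "
from h import *
plan(50,5,.140)
d=grab('scene','pics/scene7.png');im=d['frame'][:,:,::-1]
cv2.imwrite('pics/c8.png',cv2.resize(im[110:280,120:320],None,fx=3.5,fy=3.5,interpolation=cv2.INTER_CUBIC))
"
```

```text
clock 7.3 pos [0.4932 0.141  0.1404] ang 45.8 centre [0.5674 0.0688] f [-1.   0.9 -2. ] w 0.124 tilt 0.22
[-0.5  -0.33  0.04] 1.7 f 0.432
[-0.98 -0.66  0.04] 3.5 f 0.452
[-1.48 -0.98  0.04] 5.3 f 0.472
[-1.98 -1.31  0.04] 7.1 f 0.492
[-2.5  -1.63  0.04] 8.9 f 0.512
```

View pics/c8.png

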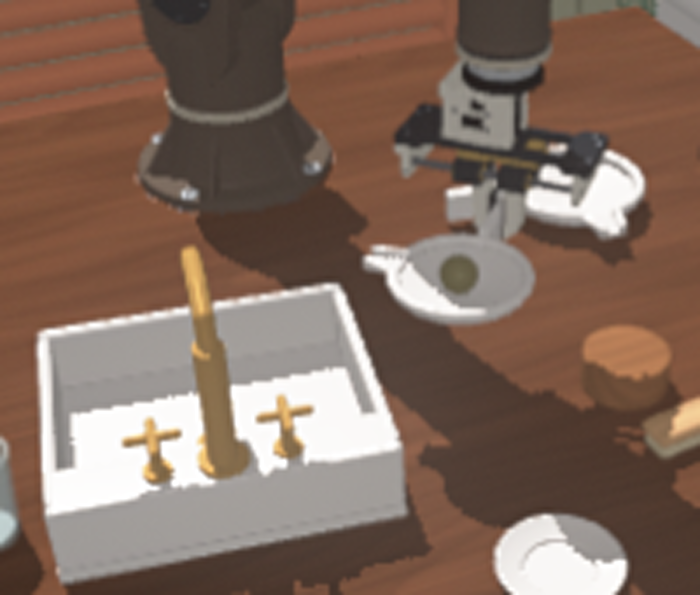

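All well: soap central, dish level. Continue.

Emit:
arm_command --deltas '[{"xyz": [-0.5,-0.3,0],"turn": 1.7,"jaw": 255},{"xyz": [-1.0,-0.7,0],"turn": 3.5,"jaw": 255},{"xyz": [-1.5,-1.0,0],"turn": 5.3,"jaw": 255},{"xyz": [-2.0,-1.3,0],"turn": 7.1,"jaw": 255},{"xyz": [-2.5,-1.6,0],"turn": 8.9,"jaw": 255}]'

```text
clock: 7.77
position: [0.5002, 0.1099, 0.1405]
ee_rot: [-1.413, -2.805, 0.007]
force: [-0.0, -0.6, -1.6]
width: 0.13
```

```bash
python3 -c "
from h import *
plan(50,5,.140)"
```

```text
clock 7.7667 pos [0.5002 0.1099 0.1405] ang 36.5 centre [0.5618 0.0268] f [-0.  -0.6 -1.6] w 0.13 tilt 0.25
[-0.55 -0.23  0.05] 2.0 f 0.537
[-1.14 -0.47  0.05] 3.8 f 0.557
[-1.73 -0.71  0.05] 5.6 f 0.577
[-2.34 -0.95  0.06] 7.4 f 0.597
[-2.95 -1.2   0.06] 9.3 f 0.617
```

Emit:
arm_command --deltas '[{"xyz": [-0.5,-0.2,0],"turn": 2,"jaw": 255},{"xyz": [-1.1,-0.5,0],"turn": 3.8,"jaw": 255},{"xyz": [-1.7,-0.7,0],"turn": 5.6,"jaw": 255},{"xyz": [-2.3,-0.9,0],"turn": 7.4,"jaw": 255},{"xyz": [-2.9,-1.2,0.1],"turn": 9.3,"jaw": 255}]'

```text
clock: 8.18
position: [0.5083, 0.079, 0.1397]
ee_rot: [-1.64, -2.679, 0.006]
force: [0.9, 0.4, -2.3]
width: 0.127
```

```bash
python3 -c "
from h import *
plan(50,5,.140)"
```

```text
clock 8.1833 pos [0.5083 0.079  0.1397] ang 27.0 centre [ 0.5554 -0.0132] f [ 0.9  0.4 -2.3] w 0.127 tilt 0.22
[-0.67 -0.15 -0.03] 1.7 f 0.638
[-1.34 -0.29 -0.02] 3.5 f 0.658
[-2.02 -0.43 -0.02] 5.3 f 0.678
[-2.71 -0.56 -0.02] 7.1 f 0.698
[-3.41 -0.71 -0.02] 9.0 f 0.718
```

Emit:
arm_command --deltas '[{"xyz": [-0.7,-0.1,0],"turn": 1.7,"jaw": 255},{"xyz": [-1.3,-0.3,0],"turn": 3.5,"jaw": 255},{"xyz": [-2.0,-0.4,0],"turn": 5.3,"jaw": 255},{"xyz": [-2.7,-0.6,0],"turn": 7.1,"jaw": 255},{"xyz": [-3.4,-0.7,0],"turn": 9,"jaw": 255}]'

```text
clock: 8.6
position: [0.5175, 0.0448, 0.1398]
ee_rot: [-1.85, -2.539, 0.006]
force: [-0.1, -0.0, -2.2]
width: 0.128
```

```bash
python3 -c "
from h import *
plan(50,5,.140)
d=grab('scene','pics/scene8.png');im=d['frame'][:,:,::-1]
a=cv2.resize(im[130:270,120:260],None,fx=3.2,fy=3.2,interpolation=cv2.INTER_CUBIC)
d=grab('top','pics/top8.png');im=d['frame'][:,:,::-1]
b=cv2.resize(im[110:250,230:340],None,fx=3.2,fy=3.2,interpolation=cv2.INTER_CUBIC)
cv2.imwrite('pics/c9.png',np.hstack([a,b]))
"
```

```text
clock 8.6 pos [0.5175 0.0448 0.1398] ang 17.9 centre [ 0.5493 -0.0538] f [-0.1 -0.  -2.2] w 0.128 tilt 0.23
[-0.74 -0.01 -0.02] 1.8 f 0.74
[-1.47 -0.04 -0.02] 3.6 f 0.76
[-2.22 -0.07 -0.02] 5.4 f 0.78
[-2.97 -0.1  -0.01] 7.3 f 0.8
[-3.74 -0.13 -0.01] 9.1 f 0.82
```

View pics/c9.png

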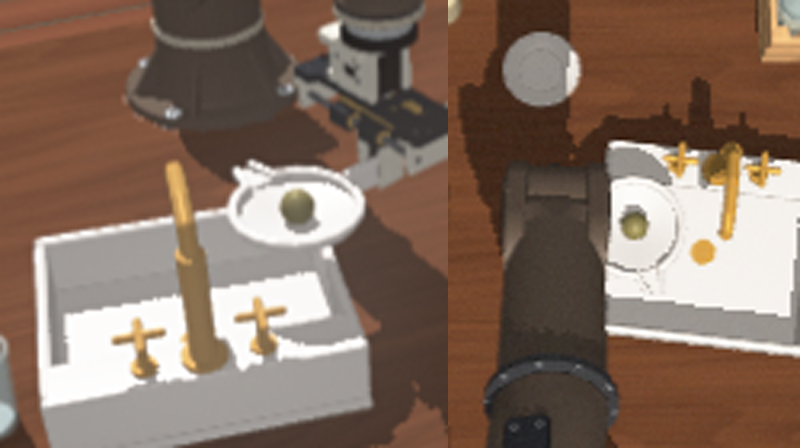

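Emit:
arm_command --deltas '[{"xyz": [-0.7,0,0],"turn": 1.8,"jaw": 255},{"xyz": [-1.5,0,0],"turn": 3.6,"jaw": 255},{"xyz": [-2.2,-0.1,0],"turn": 5.4,"jaw": 255},{"xyz": [-3.0,-0.1,0],"turn": 7.3,"jaw": 255},{"xyz": [-3.7,-0.1,0],"turn": 9.1,"jaw": 255}]'

```text
clock: 9.12
position: [0.5285, 0.0074, 0.1401]
ee_rot: [2.05, 2.379, -0.007]
force: [0.2, -0.5, -1.1]
width: 0.126
```

```bash
python3 -c "
from h import *
plan(50,5,.140)
d=dict(np.load('pics/top8.npz'))
hsv=cv2.cvtColor(d['frame'],cv2.COLOR_RGB2HSV)
b=(hsv[...,0]>20)&(hsv[...,0]<45)&(hsv[...,1]>50)&(hsv[...,2]<190)
b[:, :280]=0;b[:,300:]=0;b[:170]=0;b[200:]=0
uv=np.argwhere(b)[:,::-1];print(len(uv),uv.mean(0),cast(d,[uv.mean(0)],.159))
"
```

```text
clock 9.1167 pos [0.5285 0.0074 0.1401] ang 8.5 centre [ 0.5438 -0.095 ] f [ 0.2 -0.5 -1.1] w 0.126 tilt 0.25
[-0.76  0.06  0.01] 1.9 f 0.844
[-1.55  0.16  0.01] 3.7 f 0.864
[-2.34  0.25  0.02] 5.5 f 0.884
[-3.15  0.34  0.02] 7.3 f 0.904
[-3.96  0.43  0.02] 9.2 f 0.924
57 [287.77192982 180.26315789] [[ 0.55004904 -0.0590147   0.159     ]]
```

Emit:
arm_command --deltas '[{"xyz": [-0.8,0.1,0],"turn": 1.9,"jaw": 255},{"xyz": [-1.5,0.2,0],"turn": 3.7,"jaw": 255},{"xyz": [-2.3,0.2,0],"turn": 5.5,"jaw": 255},{"xyz": [-3.0,0.3,0],"turn": 7.2,"jaw": 255},{"xyz": [-3.6,0.4,0],"turn": 8.5,"jaw": 255}]'

```text
clock: 9.53
position: [0.5379, -0.0285, 0.1402]
ee_rot: [2.224, 2.217, -0.006]
force: [-0.5, 0.8, -1.3]
width: 0.126
```

```bash
python3 -c "
from h import *
plan(60,7,.140)
d=grab('scene','pics/scene9.png');im=d['frame'][:,:,::-1]
a=cv2.resize(im[130:270,120:260],None,fx=3.2,fy=3.2,interpolation=cv2.INTER_CUBIC)
d=grab('top','pics/top9.png');im=d['frame'][:,:,::-1]
b=cv2.resize(im[110:250,250:360],None,fx=3.2,fy=3.2,interpolation=cv2.INTER_CUBIC)
cv2.imwrite('pics/c10.png',np.hstack([a,b]))
"
```

```text
clock 9.5333 pos [ 0.5379 -0.0285  0.1402] ang -0.2 centre [ 0.5376 -0.132 ] f [-0.5  0.8 -1.3] w 0.126 tilt 0.26
[-0.67  0.18  0.02] 1.4 f 0.934
[-1.34  0.36  0.03] 2.9 f 0.951
[-2.02  0.54  0.03] 4.4 f 0.967
[-2.71  0.72  0.03] 5.9 f 0.984
[-3.38  0.89  0.03] 7.4 f 1
[-3.38  0.89  0.03] 7.4 f 1
[-3.38  0.89  0.03] 7.4 f 1
```

View pics/c10.png

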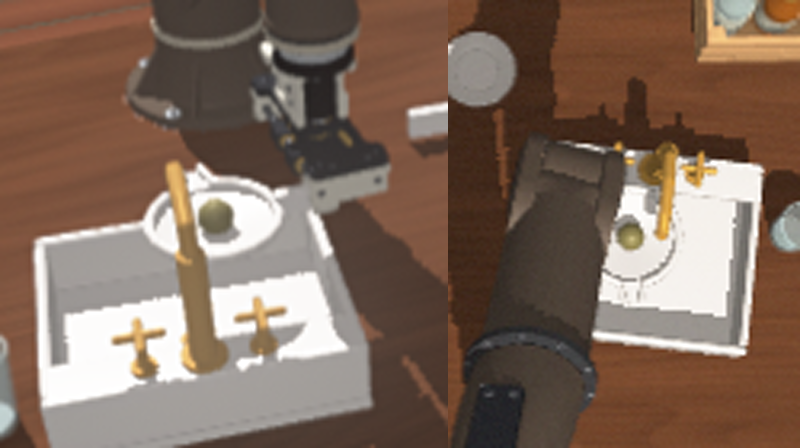

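Emit:
arm_command --deltas '[{"xyz": [-0.6,0.2,0],"turn": 1.4,"jaw": 255},{"xyz": [-1.2,0.3,0],"turn": 2.8,"jaw": 255},{"xyz": [-1.8,0.5,0],"turn": 4.1,"jaw": 255},{"xyz": [-2.3,0.6,0],"turn": 5.2,"jaw": 255},{"xyz": [-2.7,0.7,0],"turn": 6.2,"jaw": 255}]'

```text
clock: 10.05
position: [0.5452, -0.0568, 0.1404]
ee_rot: [2.342, 2.09, -0.007]
force: [-0.1, 0.5, -1.0]
width: 0.125
```

```bash
python3 -c "
from h import *
plan(100,5,.125)"
```

```text
clock 10.05 pos [ 0.5452 -0.0568  0.1404] ang -6.5 centre [ 0.5335 -0.1596] f [-0.1  0.5 -1. ] w 0.125 tilt 0.29
[-0.4   0.17  1.54] 0.8 f 0.997
[-0.53  0.22  1.54] 1.1 f 1
[-0.53  0.22  1.54] 1.1 f 1
[-0.53  0.22  1.54] 1.1 f 1
[-0.53  0.22  1.54] 1.1 f 1
```

Emit:
arm_command --deltas '[{"xyz": [-0.3,0.1,0.1],"turn": 0.6,"jaw": 255},{"xyz": [-0.5,0.2,0.4],"turn": 1.1,"jaw": 255},{"xyz": [-0.5,0.2,0.8],"turn": 1.1,"jaw": 255},{"xyz": [-0.5,0.2,1.2],"turn": 1.1,"jaw": 255},{"xyz": [-0.5,0.2,1.4],"turn": 1.1,"jaw": 255}]'

```text
clock: 10.47
position: [0.5461, -0.0617, 0.1256]
ee_rot: [2.362, 2.069, -0.008]
force: [0.4, -0.2, -1.0]
width: 0.126
```

Emit:
arm_command --deltas '[{"xyz": [0,0,0],"turn": 0,"jaw": 255},{"xyz": [0,0,0],"turn": 0,"jaw": 255},{"xyz": [0,0,0],"turn": 0,"jaw": 255},{"xyz": [0,0,0],"turn": 0,"jaw": 255},{"xyz": [0,0,0],"turn": 0,"jaw": 255}]'

```text
clock: 10.88
position: [0.5462, -0.0616, 0.1258]
ee_rot: [2.361, 2.069, -0.007]
force: [0.6, 0.4, -0.6]
width: 0.125
```

```bash
python3 -c "
from h import *
plan(100,1,.125)
d=grab('scene','pics/scene10.png');im=d['frame'][:,:,::-1]
a=cv2.resize(im[130:270,120:260],None,fx=3.2,fy=3.2,interpolation=cv2.INTER_CUBIC)
d=grab('top','pics/top10.png');im=d['frame'][:,:,::-1]
b=cv2.resize(im[110:250,250:360],None,fx=3.2,fy=3.2,interpolation=cv2.INTER_CUBIC)
cv2.imwrite('pics/c11.png',np.hstack([a,b]))
for n,r in(('top',(300,330,165,205)),('scene',(150,205,180,215))):
    d=dict(np.load(f'pics/{n}10.npz'));hsv=cv2.cvtColor(d['frame'],cv2.COLOR_RGB2HSV)
    b=(hsv[...,0]>20)&(hsv[...,0]<45)&(hsv[...,1]>50)&(hsv[...,2]<140)
    m=np.zeros_like(b);m[r[2]:r[3],r[0]:r[1]]=1;b&=m
    uv=np.argwhere(b)[:,::-1];print(n,len(uv),uv.mean(0),cast(d,[uv.mean(0)],.144))
"
```

```text
clock 10.8833 pos [ 0.5462 -0.0616  0.1258] ang -7.6 centre [ 0.5326 -0.1642] f [ 0.6  0.4 -0.6] w 0.125 tilt 0.29
[-0.07  0.06  0.08] 0.0 f 1
top 19 [311.94736842 183.36842105] [[ 0.53761473 -0.15993269  0.144     ]]
scene 14 [173.35714286 204.        ] [[ 0.5324364  -0.17692776  0.144     ]]
```

View pics/c11.png

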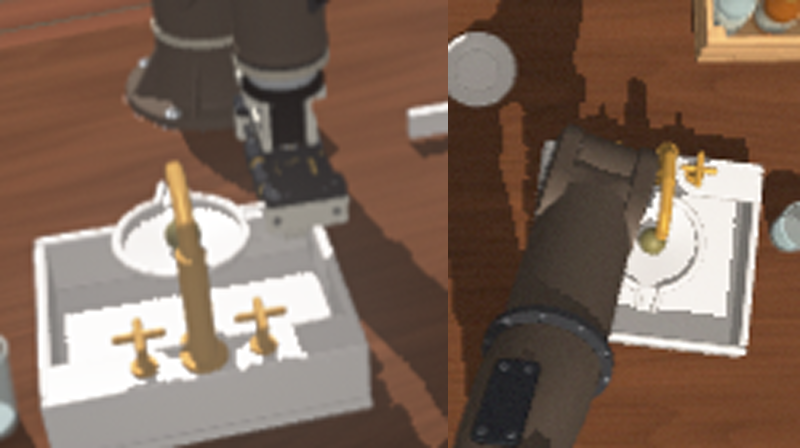

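```bash
python3 -c "
from h import *
d=dict(np.load('pics/top10.npz'))
print('right rim',cast(d,[(330.3,186.6)],.149),'lip',cast(d,[(312.5,206.9)],.143))
P=cloud(dict(np.load('pics/scene10.npz')))
im=dict(np.load('pics/scene10.npz'))['frame']
hsv=cv2.cvtColor(im,cv2.COLOR_RGB2HSV)
g=(hsv[...,1]<60)&(hsv[...,2]>120)&(abs(P[...,0]-.53)<.09)&(abs(P[...,1]+.165)<.09)&(P[...,2]>.115)&(P[...,2]<.16)
Q=P[g];A=np.c_[Q[:,:2]-Q[:,:2].mean(0),np.ones(len(Q))];print(len(Q),np.linalg.lstsq(A,Q[:,2],rcond=None)[0],Q.min(0),Q.max(0))
s=observe();print(s['dq'].round(4))
a=dict(np.load('pics/scene0.npz'))['frame']; cv2.imwrite('pics/cmp.png',np.vstack([a[150:300,60:420],im[150:300,60:420]])[:,:,::-1])
"
```

```text
right rim [[ 0.52246265 -0.23451247  0.149     ]] lip [[ 0.44033559 -0.15931727  0.143     ]]
792 [0.01227829 0.01119593 0.14225953] [ 0.44136911 -0.23535986  0.12389002] [ 0.61227515 -0.07590387  0.15970188]
[-0.001   0.0004  0.0007 -0.0002  0.0005 -0.0024  0.0011]
```

View pics/cmp.png

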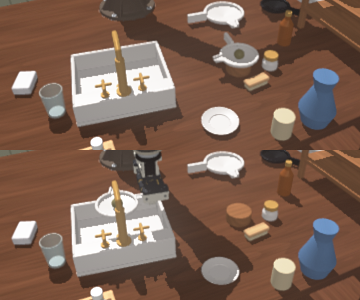

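All checks agree: dish under the spout, level, still, soap centred, bystanders in place. Hand in.

```bash
python3 -c "
from cell import sign_off
print(sign_off())"
```

```text
the job is handed in; nothing more can be done
None
```

I picked up the smaller white dish by its handle, lifted it off the stand and carried it level over the basin. I turned it about 91° and handed the job in at about 11 s, still gripping the handle. The sign-off gave no verdict.

What the last checks showed:
- **Position:** the middle of the dish was at about (0.533, -0.164), worked out from the arm's pose. I measured the spout mouth at about (0.533, -0.165). The underside was about 0.12 m above the table.
- **Lip:** it pointed away from the tap, to within about 5° in the top view.
- **Level and still:** the dish was tilted under 1° and the arm's joints were at rest. The soap sat about 6 mm from the middle by the top view.
- **Grip and surroundings:** the fingers still held the handle, opening 0.125. The bystanders in view looked unmoved.

**Disagreements:** the scene camera put points 3–5 mm off what the top camera gave, so I used the top view. The soap's position from the scene camera was also unreliable at the end, because the spout hid most of it.

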